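Eject the label cassette and trap it on the slide

TASK

Get the orange label cassette out of its bay: with one finger press the white eject key beside its lane, and with the other finger standing in the lane stop the cassette as it pops out, before it slides off the open edge. Finish while holding it like that, key still pressed right down and the cassette lying on the slide against your finger. Do not pick anything up, and leave the blue cassette, its key and the other things on the bench alone.

Things in the scene. Friction and masses are not known exactly. Their poses are not given: they have to be found in the camera images.
- dock: grey two-bay label-cassette dock fixed to the bench, 143 x 196 mm, with a black block 66 mm high across its rear. Origin: on the bench, mid-width, in line with the front ends of the parked cassettes. Its -x is the way the cassettes pop out (towards the robot, give or take its yaw), +y its left, z up. Two lanes run along its x, centred at y = +27 mm (left) and -27 mm (right).
- left_key (a joint): travel of the white left eject key, m: 0 up, 0.010 fully down; it springs back. About 3 N to start, 6 N at the bottom, plus up to 2 N of gate friction. The steel gate in the left lane is part of this key and sinks and rises with it; the left cassette is let go at about 0.007.
- right_key (a joint): the same for the white right eject key, its gate and the right cassette.
- left_key_top (a point): centre of the top of the left key: white, ribbed, 34 mm (dock x) by 30 mm (dock y), beside the open part of the left lane at dock x = -39, y = +77 mm. Its top is 48 mm above the bench when up, 38 mm when fully down: a fingertip holding it down is then 8 mm above the slide, lower than the guide wall's top and a cassette's top (24 mm above the slide).
- right_key_top (a point): the same for the right key, at dock x = -39, y = -77 mm.
- left_slide (a point): point on the floor of the left lane (a bare metal slide, 30 mm above the bench), mid-lane, straight across from the left key: dock x = -39, y = +27, z = 30 mm; 50 mm from the key's centre, 39 mm ahead of the parked cassette. The lane is 42 mm wide between guide walls 12 mm high: outer wall 4 mm thick (|y| = 48 to 52 mm), middle wall 12 mm.
- right_slide (a point): the same for the right lane: dock x = -39, y = -27, z = 30 mm.
- left_gate (a point): mid-lane point on the slide at the rear face of the left gate, a steel strip 4 mm thick that stands 7 mm above the slide and holds the parked cassette back (dock x = 0, y = +27, z = 30 mm). Behind the cassette a sprung dark steel pusher (2.5 N falling to 1.7 N, stroke 92 mm, about 0.25 m/s) drives it out when the gate has sunk, over the open edge unless stopped.
- right_gate (a point): the same for the right lane (dock x = 0, y = -27, z = 30 mm).
- left_edge (a point): mid-lane point at the open front edge of the left lane, where the slide ends (dock x = -58, y = +27, z = 30 mm)
- right_edge (a point): the same for the right lane (dock x = -58, y = -27, z = 30 mm)
- orange_cassette: orange label cassette, a box 45 mm (x) x 38 mm (y) x 24 mm high, about 60 g, loose, with a black window and two white spool hubs on top; parked in the left or the right bay of the dock. Origin: centre of its underside. Its axes are parallel to the dock's. Parked, its origin is at dock x = +23, z = 30 mm.
- blue_cassette: the same in blue, parked in the other bay.
- small_carton: loose white carton with a green band, 55 x 95 x 35 mm, bystander behind the dock; origin at the centre of its underside
- tape_roll: loose brown roll of tape standing on its end, 84 mm across, 48 mm high, bystander to the left of the dock; origin at the centre of its underside
- wooden_stamp: loose dark wooden hand stamp, 38 mm across, 70 mm high, bystander to the right of the dock; origin at the centre of its underside
- marker: loose black and red marker, 105 x 14 x 14 mm, lying behind the dock, bystander; origin at the centre of its underside, x along it
- calculator: loose white desk calculator, 130 x 85 x 16 mm, bystander to the right; origin at the centre of its underside
- pen_mug: loose blue mug, 76 mm across, 85 mm high, bystander to the left; origin at the centre of its underside
Mind the look-alikes: they are no part of the job. What is shaped like the dock but yellow is not meant. Several things have the shape of the orange_cassette; the one meant has the colours described above.

How it is judged:
By the outcome, as a careful person would: the job done as asked, in the order asked, and still so for the second after the job is handed in, while the arm keeps its last pose, push and grip.
It also fails if it takes over 32 s, if anything falls off the work surface, if the arm or the gripper's body presses on something with over 40 N, if the wrist force passes 120 N, or if a joint passes its speed limit or range.

ROBOT

A 6-joint arm with a two-finger parallel gripper is mounted at the origin on the work surface. World frame = base frame: x ahead of the robot, y to its left, z up, the work surface at z = 0. Lengths are in m, angles in rad, forces in N, time in s.
With the tool pointing down it reaches from about 0.35 to 0.85 m from the base axis. Payload 8.1 kg.
Tool frame: the origin (TCP) lies midway between the tips of the shut fingers; the grasp point (between the pads) lies 19 mm behind it; z points along the fingers, y is the direction in which the jaws open and shut (so a half turn about z gives the same grasp; the last joint's range is limited). The gripper opens to 93 mm and grips with 3 to 60 N. Pads are 15 mm wide; open, the fingers measure 128 mm over their backs; the gripper's body (75 mm by 188 mm) begins 65 mm behind the grasp point.
Start: joints at [-1.404, 0.13, 1.488, -0, 1.523, -0.085], TCP at [0.15, -0.581, 0.219] pointing down, gripper open.
Joint ranges: [-2.96, 2.96], [-0.89, 2.26], [0.02, 2.5], [-1.34, 4.48], [0, 2.73], [-2.66, 2.66]. Speed limits (rad/s): [2.39, 2.39, 2.79, 3.14, 3.14, 3.14].

INTERFACE

Orientations are given as a rotation vector (axis times angle).
In Python, from plant import robot, optics, ticket gives the robot as it stands.
- The arm moves only by the tool send_rows, never from a script. Its argument "targets" is a list of rows, each a list of 3 entries, a list of its own where there are three numbers: the opening, from -1 (shut) to 1 (fully open), then the shift along the tool's x, y, z in mm, then the turn about the tool's z in rad. A call has 1 to 12 rows; each row shifts and turns the commanded pose from where the row before left it, along the tool's axes as they then stand; what a row does not reach is not made up. A row lasts 1/10 s, in which the tool goes at most 50 mm and 8.59 degrees, less where a joint would pass 70% of its speed; a pose out of reach is approached as far as the arm can. A call with a gripper value outside its range is refused whole. The fingers move at their own pace and stop on an object; "newtons" is the grip in N (left out, the last holds). Time passes only in rows, so rows that do not move let the fingers close. It gives the time, the measured TCP pose, the force and the opening at its end, in the units of the state.
- robot.read_state(): the state, without advancing time (a new reading comes with each control period).
- optics.read_camera(name): name is "side" or "top" or "wrist"; returns a dict with "color" (400x640x3 uint8, red, green, blue), "K" (3x3 intrinsics, pixels), "k1" (the pictures are not rectified: a ray, as slopes to the right and down, at radius r is drawn at 1 + k1 r^2 times it, then the intrinsics apply), "position" and "orientation" of the camera in the world. Camera axes: x right, y up, looking along -z (the intrinsics and any distortion apply to the point x, -y, -z); pixel columns grow to the right and rows downward; lengths in m; the calibration is good to about 2 mm. A picture is of the moment at which its call begins. There is no depth.
- ticket.close_job(): hands the job in, once; it reports no verdict.
Trained networks look in the newest picture that a camera, given by its name, has taken for a name from the list of things; names that differ only in an ending like _2 or _b are one class to them, and where a whole thing is asked for, a point or a joint stands for the part that bears it (a point fixed in the world has none). Each returns a list of dicts, best first, with "confidence" (0 to 1); they miss things now and then, are a little off and sometimes report something else, mostly with a low value. They report only what shows in the picture. A call takes as long as a camera call. They do not tell look-alikes from the thing itself.
- optics.cut_out(camera, name): "region" (400x640 bool, what is visible of it) and "point" ([column, row] in pixels, amid what is visible of it).
The state is a dict: "t": time; "q": joint angles; "dq": joint speeds; "joint_torque": joint torques, N m; "tool_pos": TCP position; "orientation": TCP orientation; "force": force on the tool from outside, world axes, zero at the start; "wrist_torque": the same for the moment, N m; "opening": finger opening in m.
Only numpy, scipy, OpenCV 4.12 (cv2) and the standard library are available. Lean on these libraries where they do the work, as an engineer would, in place of code of your own. Each camera call takes 0.05 s, during which the arm holds its last target.

## Working session

There is one attempt and no reset: what is moved stays moved. The work goes in short steps, Python scripts to look and compute and a tool call to move; the robot and the scene stay as the last step left them, time stands still between calls to the robot, and variables do not carry over. Pictures are saved under pics/ and viewed, and the job is handed in when it is done.

Besides the shell and the picture viewer there is one more tool, called after ">>>" by a JSON object that holds its "method" and its "body", one argument or row to a line. send_rows: Moves the arm, as the interface text tells. Its arguments: {"type":"object","properties":{"targets":{"type":"array","items":{"type":"array"}},"newtons":{"type":"number"}},"required":["targets"]}

```bash
ls; mkdir -p pics; python3 - <<'E'
from plant import robot, optics, ticket
import cv2
s=robot.read_state(); print({k:s[k] for k in ('t','tool_pos','orientation','force','opening')})
for n in ('top','side','wrist'):
    c=optics.read_camera(n); cv2.imwrite(f'pics/{n}0.png',c['color'][:,:,::-1]); print(n,c['K'],c['k1'],c['position'],c['orientation'])
E
```

```text
pics
{'t': 0.0, 'tool_pos': array([ 0.1494172 , -0.58051817,  0.21760212]), 'orientation': array([-3.11492106e+00, -3.94283537e-01,  1.30617556e-04]), 'force': array([0.0251862 , 0.51258987, 0.22649136]), 'opening': 0.09308630232719539}
top [[389.27763452   0.         314.95316392]
 [  0.         389.27763452 197.64910693]
 [  0.           0.           1.        ]] -0.06616408595879458 [0.4581954  0.07003    0.92634071] [ 0.07659914 -0.07085337 -1.55779351]
side [[421.06757547   0.         317.81629655]
 [  0.         421.06757547 202.42910491]
 [  0.           0.           1.        ]] -0.06387389546335798 [0.09363152 0.95317122 0.7655436 ] [ 0.3097435  -1.24348288 -2.42572622]
wrist [[291.20816435   0.         325.21395999]
 [  0.         291.20816435 201.70961587]
 [  0.           0.           1.        ]] 0.006314455368886728 [ 0.21957396 -0.56185167  0.38234969] [-0.2287119   0.17820246 -1.31038497]
```

View pics/top0.png

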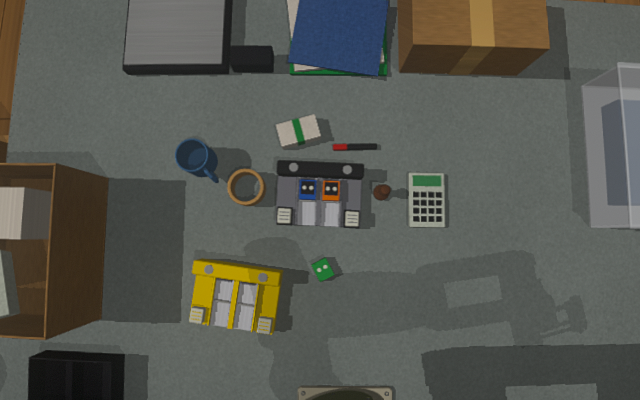

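View pics/side0.png

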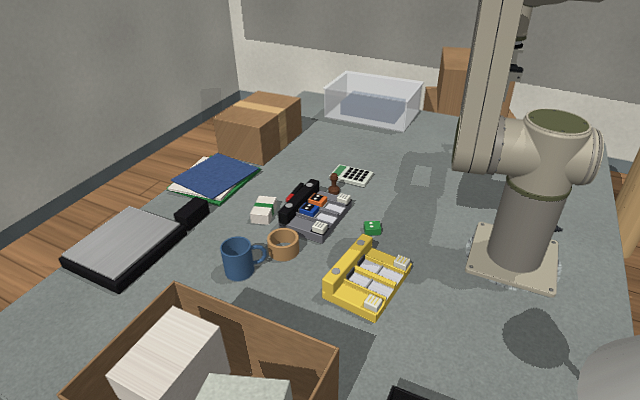

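The top picture shows the grey dock at about (320,195). Orange sits in the right-hand lane (331,188) and blue in the left (308,187). The right key is at (352,217). The yellow look-alike dock at (237,295) and the green cassette at (322,268) are to be left alone.

```bash
cat > h.py <<'E'
import numpy as np, cv2
from scipy.spatial.transform import Rotation as R
from scipy.optimize import least_squares
def ray(c,px):
    K=c['K']; xd=np.array([(px[0]-K[0,2])/K[0,0],(px[1]-K[1,2])/K[1,1]])
    x=xd.copy()
    for _ in range(20): x=xd/(1+c['k1']*(x@x))
    return R.from_rotvec(c['orientation']).apply([x[0],-x[1],-1])
def at_z(c,px,z):
    d=ray(c,px);p=np.array(c['position']); return p+d*(z-p[2])/d[2]
def proj(c,P):
    P=np.atleast_2d(P); l=R.from_rotvec(c['orientation']).inv().apply(P-np.array(c['position']))
    x=np.stack([l[:,0]/-l[:,2],-l[:,1]/-l[:,2]],1); r2=(x**2).sum(1,keepdims=True)
    x=x*(1+c['k1']*r2); return x*[c['K'][0,0],c['K'][1,1]]+c['K'][:2,2]
def d2w(d,P):
    P=np.atleast_2d(P).astype(float); c,s=np.cos(d[2]),np.sin(d[2])
    return np.stack([d[0]+c*P[:,0]-s*P[:,1],d[1]+s*P[:,0]+c*P[:,1],P[:,2]],1)
E
python3 - <<'E'
from h import *
from plant import robot, optics
for n in ('top','side','wrist'):
    c=optics.read_camera(n)
    for t in ('dock','orange_cassette','blue_cassette','left_key_top','right_key_top','right_key','right_slide'):
        for r in optics.cut_out(n,t)[:3]:
            ys,xs=np.nonzero(r['region']); z={'d':.03,'o':.054,'b':.054}.get(t[0],.048)
            if len(xs)==0: continue
            m=(xs.mean(),ys.mean()); print(n,t,round(r['confidence'],2),np.round(r['point']),len(xs),np.round(m,1),at_z(c,m,z).round(4))
E
```

```text
top dock 0.72 [349. 218.] 218 [350.8 217.3] [ 0.4982 -0.0092  0.03  ]
top dock 0.67 [315. 197.] 4857 [317.9 194.2] [0.5507 0.0671 0.03  ]
top dock 0.66 [426. 200.] 1960 [425.6 199.8] [ 0.5406 -0.1831  0.03  ]
top orange_cassette 0.76 [332. 191.] 333 [330.1 190.6] [0.5569 0.0398 0.054 ]
top orange_cassette 0.74 [323. 268.] 343 [321.5 269.3] [0.3811 0.0574 0.054 ]
top blue_cassette 0.59 [308. 187.] 353 [306.4 188.7] [0.5604 0.0933 0.054 ]
top left_key_top 0.69 [197. 314.] 226 [197.3 314.1] [0.2769 0.3332 0.048 ]
top left_key_top 0.47 [317. 194.] 4847 [318.3 193.6] [0.5503 0.0663 0.048 ]
top left_key_top 0.26 [426. 202.] 1976 [425.6 199.6] [ 0.5394 -0.1781  0.048 ]
top right_key_top 0.75 [352. 219.] 214 [349.9 217.2] [ 0.4977 -0.0057  0.048 ]
top right_key_top 0.63 [261. 323.] 282 [261.6 322.1] [0.2624 0.1888 0.048 ]
top right_key 0.7 [262. 326.] 266 [262. 322.] [0.2625 0.1879 0.048 ]
top right_key 0.68 [351. 218.] 195 [351.3 218.1] [ 0.4956 -0.0088  0.048 ]
top right_slide 0.98 [232. 292.] 5623 [235.4 295.5] [0.3198 0.2487 0.048 ]
top right_slide 0.59 [317. 196.] 4775 [318.4 193.8] [0.
[... 517 characters left out ...]
 [0.4957 0.1561 0.048 ]
side left_key_top 0.56 [369. 303.] 252 [372.4 299.9] [0.2739 0.3385 0.048 ]
side right_key_top 0.66 [344. 199.] 98 [342.4 198.5] [0.4904 0.0067 0.048 ]
side right_key_top 0.48 [397. 264.] 200 [399.4 262.9] [0.2551 0.1998 0.048 ]
side right_key_top 0.33 [315. 216.] 2619 [313.5 212.9] [0.5364 0.1068 0.048 ]
side right_key 0.68 [342. 198.] 117 [341.5 198.8] [0.4921 0.0095 0.048 ]
side right_key 0.51 [400. 260.] 209 [398.7 263.1] [0.2565 0.2013 0.048 ]
side right_key 0.4 [320. 224.] 141 [318.6 227.3] [0.4946 0.1587 0.048 ]
side right_slide 0.85 [314. 218.] 2486 [313.4 212.8] [0.5368 0.1063 0.048 ]
side right_slide 0.75 [363. 278.] 4689 [364.8 279. ] [0.3121 0.286  0.048 ]
```

View pics/wrist0.png

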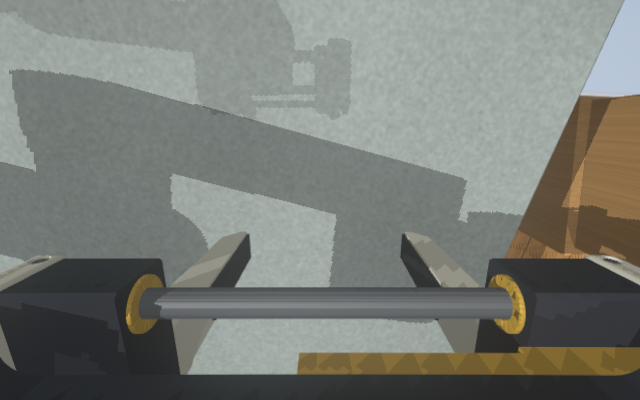

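```bash
cat >> h.py <<'E'
def box(x0,x1,y0,y1,z): return [[x0,y0,z],[x1,y0,z],[x1,y1,z],[x0,y1,z]]
def overlay(c,d,fn,roi,sc,extra=[]):
    x0,y0,x1,y1=roi
    im=cv2.resize(c['color'][y0:y1,x0:x1,::-1],None,fx=sc,fy=sc,interpolation=cv2.INTER_CUBIC)
    L=[box(-.056,-.022,.062,.092,.048),box(-.056,-.022,-.092,-.062,.048),box(0,.045,.008,.046,.054),box(0,.045,-.046,-.008,.054),
       box(-.058,0,-.048,-.006,.03),box(-.058,0,.006,.048,.03)]+extra
    for b in L:
        p=proj(c,d2w(d,b)); p=(p-[x0,y0]+.5)*sc
        cv2.polylines(im,[np.round(p).astype(int)],True,(0,255,255),1)
    cv2.imwrite(fn,im)
E
python3 - <<'E'
from h import *
from plant import robot, optics
obs=[]
for n,ks in (('top',[('left_key_top',(284,215)),('right_key_top',(351,217.5)),('orange_cassette',(330,190)),('blue_cassette',(307,188))]),('side',[('left_key_top',(319,227)),('right_key_top',(342,198.5)),('orange_cassette',(317,200)),('blue_cassette',(308,209))])):
    c=optics.read_camera(n)
    if n=='top': ct=c
    else: cs=c
    for k,m in ks: obs.append((c,k,m))
M={'left_key_top':(-.039,.077,.046),'right_key_top':(-.039,-.077,.046),'orange_cassette':(.0225,-.027,.052),'blue_cassette':(.0225,.027,.052)}
f=lambda d:np.concatenate([(proj(c,d2w(d,M[k]))[0]-m) for c,k,m in obs])
r=least_squares(f,[.538,.067,-.02],loss='soft_l1'); print(r.x,f(r.x).reshape(-1,2).round(1).tolist())
for c,n in ((ct,'top'),(cs,'side')):
    f2=lambda d:np.concatenate([(proj(c2,d2w(d,M[k]))[0]-m) for c2,k,m in obs if c2 is c])
    print(n,least_squares(f2,r.x).x)
overlay(ct,r.x,'pics/ov_top.png',(265,150,375,235),7)
overlay(cs,r.x,'pics/ov_side.png',(270,170,370,250),7)
s=robot.read_state(); print(R.from_rotvec(s['orientation']).as_matrix().round(3))
E
```

```text
[ 0.53741169  0.06767267 -0.02616344] [[-1.0, 0.2], [-0.0, 0.3], [-0.1, -0.4], [-0.9, 0.7], [-0.2, -2.4], [0.6, -2.5], [-0.3, -2.3], [-0.1, -1.7]]
top [ 0.53793016  0.06649204 -0.02977767]
side [ 0.53267187  0.07746793 -0.02277308]
[[ 0.968  0.249  0.   ]
 [ 0.249 -0.968 -0.   ]
 [-0.     0.    -1.   ]]
```

View pics/ov_top.png

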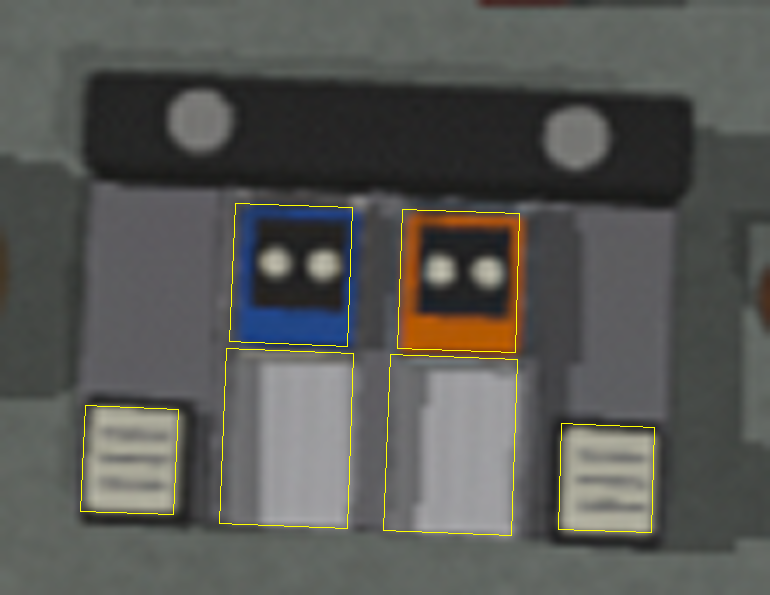

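View pics/ov_side.png

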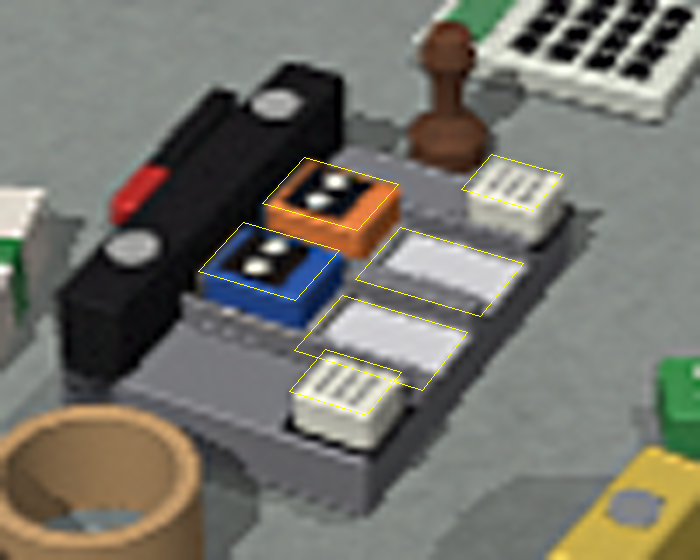

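>>> {"method": "send_rows", "body": {
  "targets": [
    [-0.31,[33,-33.5,0],0],
    [-0.31,[33,-33.5,0],0],
    [-0.31,[33,-33.5,0],0],
    [-0.31,[33,-33.5,0],0],
    [-0.31,[33,-33.5,0],0],
    [-0.31,[33,-33.5,0],0],
    [-0.31,[33,-33.5,0],0],
    [-0.31,[33,-33.5,0],0],
    [-0.31,[33,-33.5,0],0.14],
    [-0.31,[35,-25,0],0.141],
    [-0.31,[35,-35,0],0],
    [-0.31,[0,0,0],0]
  ],
  "newtons": 20
}}

```text
t: 2.65
tool_pos: [0.4263, -0.1542, 0.2189]
orientation: [-3.14, -0.009, -0.003]
force: [-1.1, -0.4, -0.1]
opening: 0.0321
```

```bash
python3 - <<'E'
from h import *
from plant import robot, optics
s=robot.read_state(); print(s['t'],s['tool_pos'],s['opening'],s['force'],s['q'].round(2)); print(R.from_rotvec(s['orientation']).as_matrix().round(3))
c=optics.read_camera('wrist'); d=[.538,.066,-.029]
cv2.imwrite('pics/w1.png',c['color'][:,:,::-1])
overlay(c,d,'pics/w1o.png',(0,0,640,400),1)
E
```

```text
2.65 [ 0.42625924 -0.15417752  0.21887157] 0.0321407360339825 [-1.08540129 -0.36092968 -0.10601361] [-0.46 -0.28  1.88  0.    1.54  1.1 ]
[[ 1.     0.006  0.002]
 [ 0.006 -1.     0.001]
 [ 0.002 -0.001 -1.   ]]
```

>>> {"method": "send_rows", "body": {
  "targets": [
    [-0.31,[6,-43,0],0.035],
    [-0.31,[6,-42,0],0],
    [-0.31,[6,-42,0],0],
    [-0.31,[3,-42,0],0],
    [-0.31,[0,0,0],0],
    [-0.31,[0,0,0],0]
  ]
}}

```text
t: 3.3
tool_pos: [0.4486, 0.0095, 0.2187]
orientation: [3.14, -0.053, -0.0]
force: [-1.0, 0.1, -0.0]
opening: 0.0322
```

```bash
python3 - <<'E'
from h import *
from plant import robot, optics
s=robot.read_state(); print(s['t'],s['tool_pos'],s['opening'],s['force'],s['q'].round(2)); print(R.from_rotvec(s['orientation']).as_matrix().round(3))
c=optics.read_camera('wrist'); d=[.538,.066,-.029]
cv2.imwrite('pics/w2.png',c['color'][:,:,::-1])
overlay(c,d,'pics/w2o.png',(0,0,640,400),1)
E
```

```text
3.3 [0.44858513 0.00952916 0.21868573] 0.032233906905391504 [-0.97287932  0.08520627 -0.0217997 ] [-0.09 -0.29  1.89 -0.    1.55  1.51]
[[ 0.999 -0.034 -0.   ]
 [-0.034 -0.999 -0.001]
 [-0.     0.001 -1.   ]]
```

View pics/w2o.png

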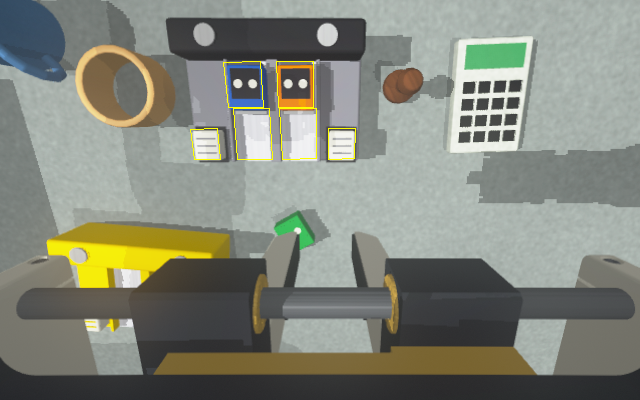

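The wrist view shows the grey dock centred on (275,90), with orange at (296,85) and the right key at (341,144). The model overlay lands within about 1 to 2 px. I'll zoom in to refine it.

```bash
python3 - <<'E'
from h import *
from plant import robot, optics
s=robot.read_state()
c=optics.read_camera('wrist'); d=[.538,.066,-.029]
overlay(c,d,'pics/w3o.png',(180,50,370,170),4)
# finger overlay
im=cv2.resize(c['color'][200:400,180:480,::-1],None,fx=2.6,fy=2.6,interpolation=cv2.INTER_CUBIC)
T=R.from_rotvec(s['orientation'])
for z in (0,-.019):
  for sg in (1,-1):
    P=np.array([[a,sg*b,z] for a,b in ((-.0075,.016),(.0075,.016),(.0075,.0335),(-.0075,.0335))])
    p=(proj(c,T.apply(P)+s['tool_pos'])-[180,200]+.5)*2.6
    cv2.polylines(im,[np.round(p).astype(int)],True,(0,0,255) if z==0 else (0,255,0),1)
cv2.imwrite('pics/w3f.png',im)
for t in ('right_key_top','left_key_top','orange_cassette','blue_cassette'):
    for r in optics.cut_out('wrist',t)[:2]:
        ys,xs=np.nonzero(r['region']); m=(xs.mean(),ys.mean()); z=.048 if 'key' in t else .054
        w=at_z(c,m,z); print(t,round(r['confidence'],2),np.round(m,1),len(xs),w.round(4))
print(d2w(d,[[-.039,-.077,.048],[-.039,.077,.048],[.0225,-.027,.054],[.0225,.027,.054]]).round(4))
E
```

```text
right_key_top 0.82 [337.3 142.1] 849 [ 0.4979 -0.0066  0.048 ]
left_key_top 0.6 [212.6 141.4] 1027 [0.5036 0.134  0.048 ]
left_key_top 0.55 [ 95.5 324.9] 246 [0.2681 0.3239 0.048 ]
orange_cassette 0.84 [295.6  87.2] 1618 [0.5567 0.0364 0.054 ]
orange_cassette 0.71 [295.7 227.9] 735 [0.3987 0.0462 0.054 ]
blue_cassette 0.93 [246.7  87.4] 1691 [0.5583 0.088  0.054 ]
[[ 0.4968 -0.0098  0.048 ]
 [ 0.5012  0.1441  0.048 ]
 [ 0.5597  0.0384  0.054 ]
 [ 0.5613  0.0923  0.054 ]]
```

View pics/w3o.png

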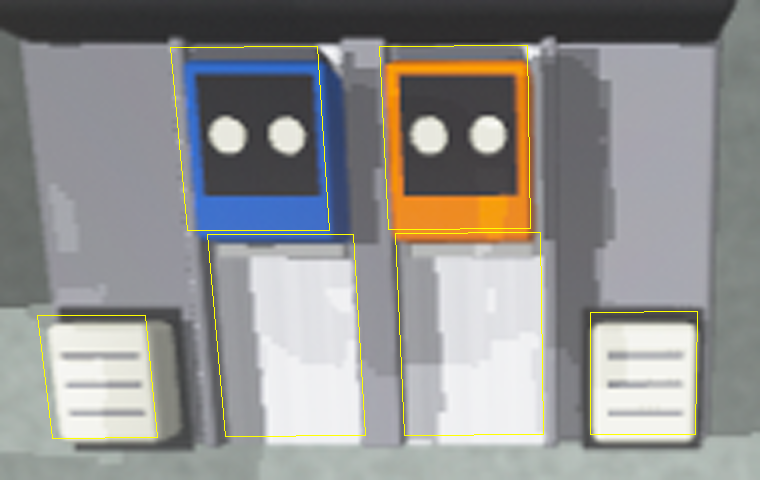

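View pics/w3f.png

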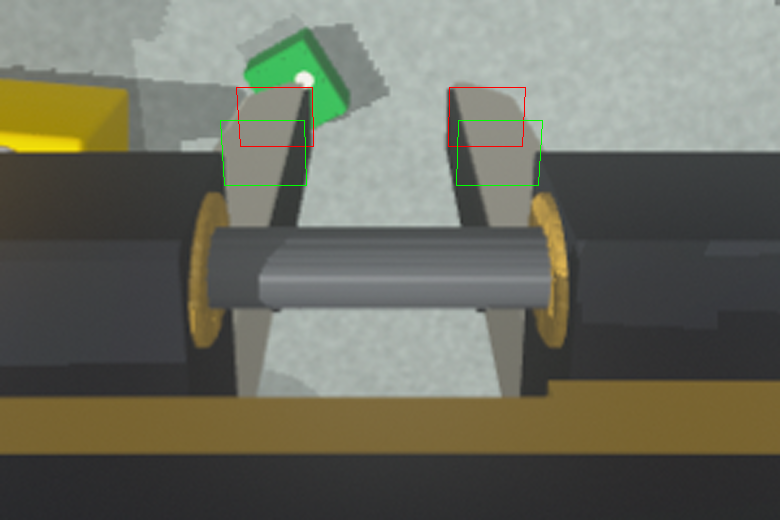

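The overlay agrees to about 2 mm, with the dock perhaps 1 to 2 mm nearer than fitted. The fingertips are chamfered on the outside, so I'll open to 40 mm to put the tip centres 50 mm apart. Next I move over the target and go down to hover.

>>> {"method": "send_rows", "body": {
  "targets": [
    [-0.14,[24,-3,0],0],
    [-0.14,[24,-4,0],0],
    [-0.14,[0,0,40],0],
    [-0.14,[0,0,40],0],
    [-0.14,[0,0,40],0],
    [-0.14,[0,0,20],0],
    [-0.14,[0,0,0],0],
    [-0.14,[0,0,0],0]
  ]
}}

```text
t: 4.4
tool_pos: [0.4971, 0.0146, 0.0791]
orientation: [3.141, -0.057, -0.0]
force: [1.5, 0.1, -0.3]
opening: 0.04
```

```bash
python3 - <<'E'
from h import *
from plant import robot, optics
s=robot.read_state(); print(s['t'],s['tool_pos'],s['opening'],s['force'],s['q'].round(2)); print(R.from_rotvec(s['orientation']).as_matrix().round(3))
d=[.537,.0655,-.028]
x=s['tool_pos'][:2]-d[:2]; print('TCP in dock',R.from_euler('z',-d[2]).apply([*x,0]))
c=optics.read_camera('wrist')
overlay(c,d,'pics/w4o.png',(0,0,640,400),1.2)
c=optics.read_camera('side')
overlay(c,d,'pics/s4o.png',(260,150,400,250),5)
E
```

```text
4.4 [0.49712459 0.01463942 0.07912733] 0.03995595946253961 [ 1.47531334  0.12045928 -0.34468169] [-0.07 -0.03  1.92 -0.    1.26  1.53]
[[ 0.999 -0.036 -0.   ]
 [-0.036 -0.999 -0.   ]
 [-0.     0.    -1.   ]]
TCP in dock [-0.03843587 -0.05195701  0.        ]
```

View pics/w4o.png

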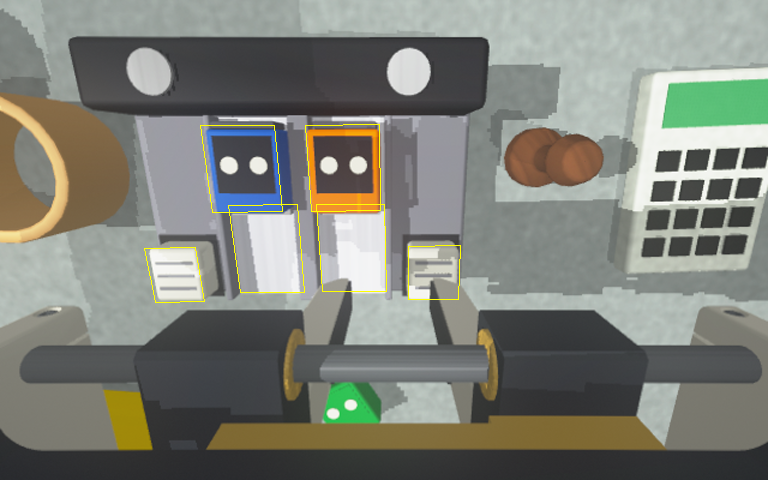

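View pics/s4o.png

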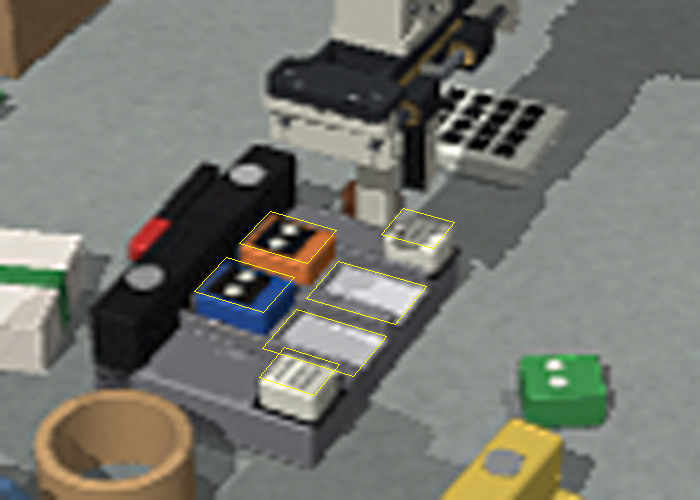

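>>> {"method": "send_rows", "body": {
  "targets": [
    [-0.14,[0,0,14],0],
    [-0.14,[0,0,14],0],
    [-0.14,[0,0,0],0],
    [-0.14,[0,0,3],0],
    [-0.14,[0,0,3],0],
    [-0.14,[0,0,0],0]
  ]
}}

```text
t: 5.1
tool_pos: [0.4967, 0.0152, 0.0445]
orientation: [3.141, -0.055, -0.001]
force: [-2.6, 0.7, 3.5]
opening: 0.0398
```

```bash
python3 - <<'E'
from h import *
from plant import robot, optics
s=robot.read_state(); print(s['t'],s['tool_pos'],s['opening'],s['force'])
d=[.537,.0655,-.028]
c=optics.read_camera('wrist')
im=cv2.resize(c['color'][160:300,220:440,::-1],None,fx=3.5,fy=3.5); cv2.imwrite('pics/w5.png',im)
E
```

```text
5.1 [0.49674514 0.0152358  0.04448057] 0.039800682505416886 [-2.57953359  0.66236149  3.51261752]
```

View pics/w5.png

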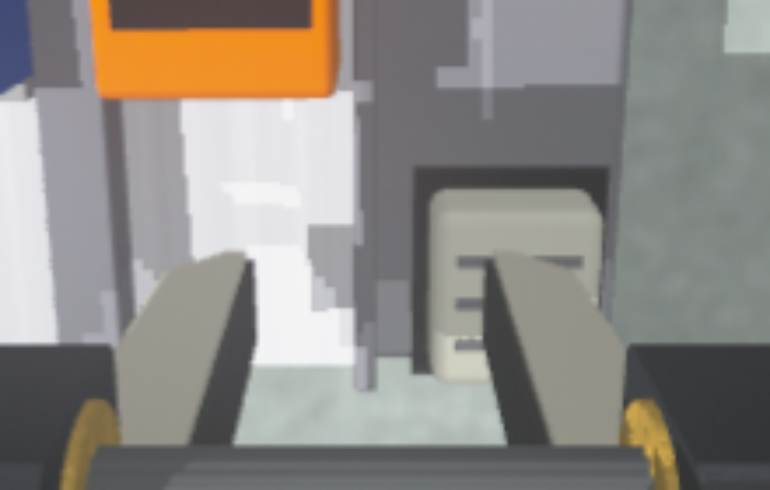

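The right finger is on the right key and the left finger stands in the right lane, clear of both walls. The force is 3.5 N. I'll press on down.

>>> {"method": "send_rows", "body": {
  "targets": [
    [-0.14,[0,0,2],0],
    [-0.14,[0,0,2],0],
    [-0.14,[0,0,2],0],
    [-0.14,[0,0,1.5],0],
    [-0.14,[0,0,0],0],
    [-0.14,[0,0,0],0]
  ]
}}

```text
t: 5.75
tool_pos: [0.4973, 0.0152, 0.0381]
orientation: [3.141, -0.055, 0.001]
force: [-5.8, 0.6, 11.5]
opening: 0.0397
```

```bash
python3 - <<'E'
from h import *
from plant import robot, optics
s=robot.read_state(); print(s['t'],s['tool_pos'],s['opening'],s['force'])
c=optics.read_camera('wrist')
im=cv2.resize(c['color'][130:300,200:440,::-1],None,fx=3.3,fy=3.3); cv2.imwrite('pics/w6.png',im)
c=optics.read_camera('side')
overlay(c,[.537,.0655,-.028],'pics/s6.png',(260,150,400,250),5)
E
```

```text
5.75 [0.49732376 0.01516847 0.03812518] 0.03971954989214916 [-5.78261051  0.62651443 11.47405031]
```

View pics/w6.png

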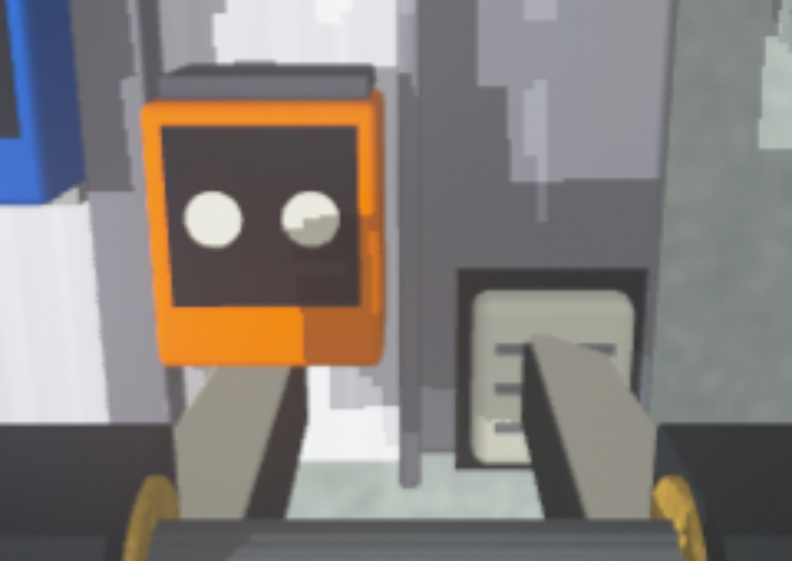

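View pics/s6.png

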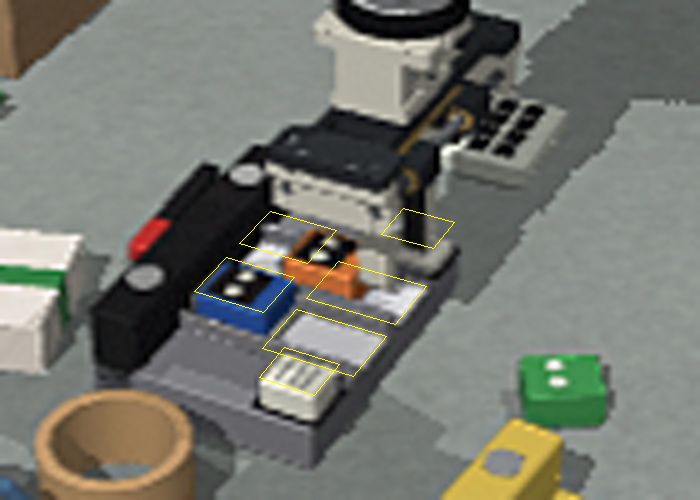

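Orange has popped out and rests against the lane finger, with the pusher behind it. The force is 11.5 N, above the 8 N maximum for the key, so it is probably at the bottom. A slightly harder press will confirm.

>>> {"method": "send_rows", "body": {
  "targets": [
    [-0.14,[0,0,0.8],0],
    [-0.14,[0,0,0],0],
    [-0.14,[0,0,0],0],
    [-0.14,[0,0,0],0],
    [-0.14,[0,0,0],0],
    [-0.14,[0,0,0],0]
  ]
}}

```text
t: 6.45
tool_pos: [0.4974, 0.0152, 0.038]
orientation: [3.141, -0.055, 0.001]
force: [-10.1, 1.0, 17.9]
opening: 0.0403
```

```bash
python3 - <<'E'
from h import *
from plant import robot, optics
c=optics.read_camera('wrist')
for _ in range(3):
    c=optics.read_camera('wrist'); s=robot.read_state(); print(s['t'],s['tool_pos'],s['opening'],s['force'])
im=cv2.resize(c['color'][130:300,200:440,::-1],None,fx=3.3,fy=3.3); cv2.imwrite('pics/w7.png',im)
E
```

```text
6.55 [0.4974327  0.01519577 0.03802649] 0.04010860219015543 [-8.96647506  1.45650074 18.89717841]
6.6 [0.49742989 0.0151604  0.03802851] 0.04022773751493122 [-9.78844263  1.07697982 18.07807243]
6.65 [0.49741493 0.01519605 0.03803359] 0.03997001963933753 [-10.22624524   1.89971443  18.85339815]
```

View pics/w7.png

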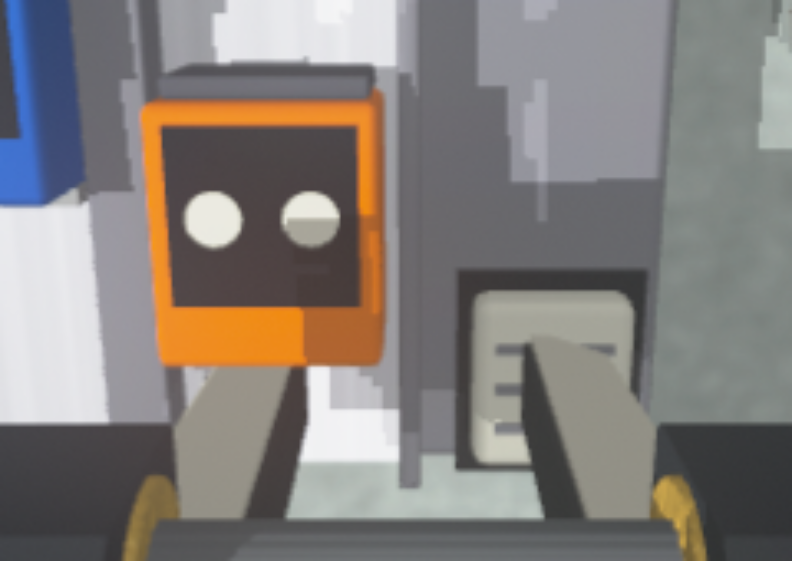

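The extra 0.8 mm raised the force from 11.5 to 18 N while the tip stayed at z = 38.0 mm, so the key is on its stop. The cassette is still against the finger, so I'm handing in.

```bash
python3 - <<'E'
from plant import ticket
print(ticket.close_job())
E
```

```text
the job is handed in; nothing more can be done
None
```

The orange cassette is out of its bay and held as asked. It was in the right bay; one finger holds the right eject key fully down. The other stands in the right lane and stopped the cassette on the slide before the open edge.

- **Key:** the fingertip rests at z = 38.0 mm, the specified height for a key fully down. A further 0.8 mm of commanded push raised the force from 11.5 to about 18 N without the tip moving, so the key is on its stop.
- **Cassette:** the last wrist picture shows it lying on the slide against the lane finger, with the pusher behind it, unchanged over the last second or so.
- **Rest of the bench:** the blue cassette and its key looked undisturbed in the pictures taken during the press. I did not take a final check picture of every other object, but the path stayed clear of them.
- **Time and forces:** the job took about 6.7 s of the 32 s allowed, and no reading came near the force limits.
- **Disagreements:** the side camera's fit of the dock was off from the other two by about 2 px, up to 11 mm when fitted alone. The wrist view put the dock 1–2 mm nearer than the top view. I used a position between the top and wrist views, and the finger contacts confirmed it. The wrist also read about 10 N sideways along world -x, more than the 2.5 N pusher would account for. I put that down to friction of the fingertip on the key, but did not check it.

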